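# Clamp the trimmer, draw its guard comb out, release it

### The arm

A 7-joint arm with a two-finger parallel gripper is mounted at the origin on the work surface. World frame = base frame: x ahead of the robot, y to its left, z up, the work surface at z = 0. Lengths are in m, angles in rad, forces in N, time in s.
With the tool pointing down it reaches from about 0.4 to 0.925 m from the base axis. Payload 5.6 kg.
Tool frame: the origin (TCP) lies midway between the tips of the shut fingers; the grasp point (between the pads) lies 19 mm behind it; z points along the fingers, y is the line along which they close (so a half turn about z gives the same grasp; the last joint's range is limited). The gripper opens to 85 mm and grips with 20 to 120 N. Pads are 22 mm wide; open, the fingers measure 114 mm over their backs; the gripper's body (76 mm by 85 mm) begins 54 mm behind the grasp point. The pads swing forward as they close: fully open they stand 13 mm farther back than shut.
Start: joints at [-1.251, 0.468, -0.012, 1.603, 0.006, 1.071, -0.056], TCP at [0.231, 0.608, 0.231] pointing down, gripper open.
Joint ranges: [-2.53, 2.53], [-0.31, 2.02], [-1.57, 1.55], [0.28, 2.44], [-1.29, 4.43], [0.15, 1.84], [-2.92, 2.92]. Speed limits (rad/s): [2.57, 2.57, 3.14, 3.14, 3.14, 3.14, 3.14].

### API

Orientations are given as a 3x3 rotation matrix whose columns are the frame's x, y, z axes.
In Python, from station import r gives the robot as it stands. The module is installed in compiled form; this text tells all that it offers.
- The arm moves only by the shell command python3 -m creep 'ROWS' [OPENING] [FORCE]. ROWS is JSON, a list of rows, each an object of numbers: "dx", "dy", "dz": the shift along the tool's x, y, z in mm; "roll": the turn about the tool's z in units of 5 degrees (1.0 is 5 degrees). A call has 1 to 5 rows; each row shifts and turns the commanded pose from where the row before left it, along the tool's axes as they then stand; what a row does not reach is not made up. A row lasts 1/10 s, in which the tool goes at most 50 mm and 8.59 degrees, less where a joint would pass 70% of its speed; a pose out of reach is approached as far as the arm can. A call with a gripper value outside its range is refused whole. OPENING is the opening, from 0 (shut) to 1 (fully open), set as the call begins (- or left out, the last holds). The fingers move at their own pace and stop on an object; FORCE is the grip in N (left out, the last holds). Time passes only in rows, so rows that do not move let the fingers close. It gives the time, the measured TCP pose, the force, the opening and the grip force at its end, in the units of the state.
- r.observe(): the state, without advancing time (a new reading comes with each control period).
- r.get_image(name): name is "scene" or "side" or "wrist"; returns a dict with "color" (480x640x3 uint8, red, green, blue), "fovy" (degrees; the focal length in pixels is half the picture's height over the tangent of half this angle, whatever the lens; pixels are square), "cx", "cy" (the principal point, pixels), "camera_from_world" (4x4, takes a point from world to camera coordinates); the wrist camera has in their place "T_tool_cam" (4x4, takes a point from camera to tool coordinates, whose origin is the TCP and whose axes are the flange's). Camera axes: x right, y up, looking along -z (the intrinsics and any distortion apply to the point x, -y, -z); pixel columns grow to the right and rows downward; lengths in m; the calibration is good to about 2 mm. A picture is of the moment at which its call begins: read the wrist's pose just before it. There is no depth.
- r.finish_job(): hands the job in; it is judged then, once.
The state is a dict: "time": time; "qpos": joint angles; "joint_vel": joint speeds; "tau": joint torques, N m; "tcp_pos": TCP position; "ee_rot": TCP orientation; "wrist_force": force on the tool from outside, world axes, zero at the start; "torque": the same for the moment, N m; "grip_width": opening from 0.0 (shut) to 1.0 (fully open); "grip_force": force on a finger pad.
Only numpy, scipy, OpenCV 4.12 (cv2) and the standard library are available. Lean on these libraries where they do the work, as an engineer would, in place of code of your own. Each camera call takes 0.05 s, during which the arm holds its last target. There are 200 camera calls.

### The job

Swing the red-handled toggle arm over its centre until it clamps down on the trimmer in the sloping nest. With the trimmer clamped, draw the clear guard comb up the slope to the end of its slide (its longest setting), then swing the arm fully back so that the trimmer lies free, still seated in its nest. Leave the moustache comb, the brush and the tumbler where they are.

Things in the scene. Friction and masses are not known exactly. Their poses are not given: they have to be found in the camera images.
- nest: Fixed trimmer nest on a white 190 x 190 mm base plate. Origin on the ledge. z is up, +y is level towards the uphill side, -x is the side where the red clamp handle sticks out. Its aluminium cradle slopes up at 30 degrees: in this frame uphill is u = (0, 0.866, 0.5), the slope's normal n = (0, -0.5, 0.866).
- heel (a point): Foot end of the cradle floor at the heel stop, at (0, -0.030, 0.040) in the nest frame. The floor runs 85 mm from here along u and is 52 mm wide over its 6 mm side walls, which rise 19 mm along n. Beyond it the guard end of the trimmer overhangs free air.
- lamp (a point): On the axis of a fixed lamp tube, 18 mm thick, at (0, 0.091, 0.300) in the nest frame; the tube runs level along the nest's x from -0.065 to 0.130, right above the guard comb, on a 12 mm post at x = 0.120. It blocks a vertical tool over the guard: reach the guard along the slope's normal (tool tilted about 30 degrees, leaning downhill).
- trimmer: Black trimmer, 36 mm wide, 30 mm thick, 118 mm long without guard, about 0.22 kg, loose in the cradle, foot against the heel stop, head uphill. Origin at the middle of its foot's lower edge, on the cradle floor; its frame stands like the nest's (z vertical), the trimmer itself lies along u of the nest. It slides uphill out of the nest if the guard is pulled while it is not clamped.
- clamp (a joint): Angle of the steel clamp arm (rad). 0 = swung fully back, open, at its stop. Grows as the arm swings up and over towards uphill; centre is 1.03, about 2.05 = clamped, rubber pad on the trimmer's top. A spring drives it away from centre to the side it is on, so it snaps over and stays (about 9 N at the handle lifts it off either end); damped (about 3 N at the handle for 1 rad/s).
- clamp_grip (a point): Middle of the red handle on the clamp arm: a round bar 16 mm in diameter and 62 mm long, level, along the nest's x, sticking out to the nest's -x side with free air round it. It moves on a circle of 90 mm radius about clamp_hinge in the nest's y-z plane. Its direction from the hinge is (0, cos e, sin e) in the nest frame with e = 2.574 - (clamp).
- clamp_hinge (a point): Point on the clamp arm's hinge axis (axis along the nest's x) beside the handle, fixed at (-0.072, -0.074, 0.066) in the nest frame. Only its position matters.
- guard (a joint): How far the guard comb is drawn out along the trimmer, uphill along u (m): 0 = fully in, 0.030 = end stop, longest setting. Slides stiffly (about 7 N) and stays where left. Starts between 0 and 0.008.
- guard_grip (a point): Middle of the clear guard comb between its blue-ribbed cheeks, where to grip it: 46 mm wide over the cheeks (along the nest's x). The cheeks measure 40 mm along u and 24 mm along n, with free air below; the point lies 16 mm along n above the plane of the cradle floor. Moves with the guard; its frame stands like the nest's.
- moustache_comb: Steel moustache comb, 120 x 28 x 6 mm, lying flat. Origin under its middle. Leave alone.
- brush: Small wooden brush, 95 x 34 x 34 mm, lying bristles down. Origin under its middle. Leave alone.
- tumbler: Blue ceramic tumbler, 72 mm wide, 95 mm tall, upright. Origin under its middle. Leave alone.

How it is judged:
By the outcome, as a careful person would: the job done as asked, in the order asked, and still so for the second after the job is handed in, with the robot touching nothing.
It also fails if it takes over 69 s, if anything falls off the work surface, if the arm or the gripper's body presses on something with over 40 N, if the wrist force passes 120 N, or if a joint passes its speed limit or range.

## Working session

There is one attempt and no reset: what is moved stays moved. The work goes in short steps, Python scripts to look and compute and a shell command to move; the robot and the scene stay as the last step left them, time stands still between calls to the robot, and variables do not carry over. Pictures are saved under pics/ and viewed, at most 10 in all, crops included, and the job is handed in when it is done.

```bash
mkdir -p pics
python3 - <<'E'
from station import r
import cv2,numpy as np
for n in("scene","side"):
    d=r.get_image(n); cv2.imwrite(f"pics/{n}0.png",d["color"][:,:,::-1]); print(n,d["fovy"],d["cx"],d["cy"],[k for k in d]); print(np.round(d["camera_from_world"],3).tolist())
s=r.observe();print(s["time"],s["tcp_pos"],np.round(s["ee_rot"],3).tolist(),s["wrist_force"])
E
```

```text
scene 44.85366222660883 324.69312648464194 230.8889599978162 ['color', 'fovy', 'cx', 'cy', 'camera_from_world']
[[-0.235, 0.972, 0.001, 0.146], [-0.796, -0.193, 0.574, 0.406], [0.558, 0.135, 0.819, -1.769], [0.0, 0.0, 0.0, 1.0]]
side 55.30636238206465 321.79467502751976 244.68274883957454 ['color', 'fovy', 'cx', 'cy', 'camera_from_world']
[[0.891, -0.453, -0.017, -0.542], [0.35, 0.662, 0.663, -0.35], [-0.289, -0.597, 0.749, -0.889], [0.0, 0.0, 0.0, 1.0]]
0.1 [0.23053041 0.60719749 0.23040531] [[-0.935, 0.355, -0.0], [0.355, 0.935, -0.002], [-0.0, -0.002, -1.0]] [ 1.17160785  0.05953537 -0.65533168]
```

View pics/scene0.png

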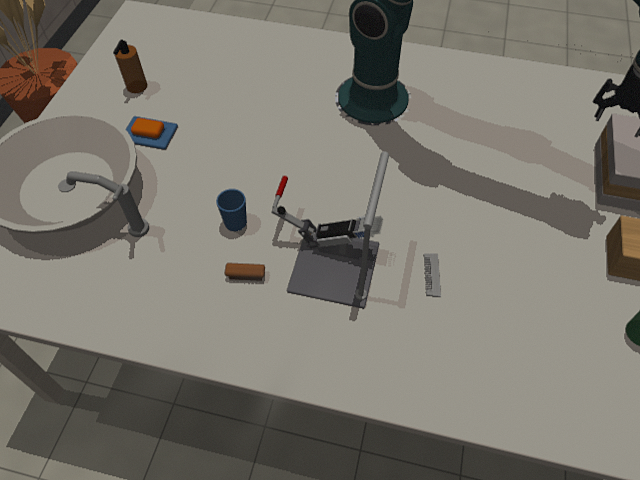

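View pics/side0.png

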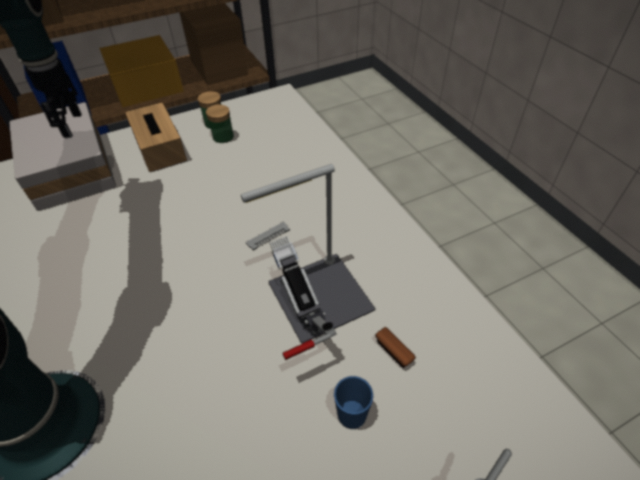

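The scene view shows the red handle at (281,187), the lamp tube from (385,154) to about (365,250), the plate around (335,270), and the trimmer at (337,229). In the side view the handle is at (298,350), the lamp runs from (244,197) to (332,169), and the plate is around (322,300). The handle side faces the robot and uphill is about world +y.

```bash
cat > h.py <<'E'
from station import r
import numpy as np,cv2
def K(d):
    f=d["color"].shape[0]/2/np.tan(np.radians(d["fovy"]/2)); return f
def P(d):
    f=K(d); return np.array([[f,0,d["cx"]],[0,f,d["cy"]],[0,0,1]])@np.diag([1,-1,-1])@np.asarray(d["camera_from_world"])[:3]
def tri(d1,p1,d2,p2):
    X=cv2.triangulatePoints(P(d1),P(d2),np.float64(p1).reshape(2,1),np.float64(p2).reshape(2,1));X=(X[:3]/X[3]).ravel()
    e=[]
    for d,p in((d1,p1),(d2,p2)):
        q=P(d)@np.r_[X,1]; e.append(np.round(q[:2]/q[2]-p,1))
    return X,e
def plane(d,p,z):
    M=P(d); H=np.c_[M[:,0],M[:,1],M[:,2]*z+M[:,3]]; q=np.linalg.solve(H,[*p,1]); return q[:2]/q[2]
def proj(d,X):
    q=P(d)@np.r_[X,1]; return q[:2]/q[2]
def red(im):
    im=im.astype(int); m=((im[...,0]>90)&(im[...,0]>2.5*im[...,1])&(im[...,0]>2.5*im[...,2])).astype(np.uint8)
    n,l,st,c=cv2.connectedComponentsWithStats(m); i=1+st[1:,4].argmax(); ys,xs=np.where(l==i)
    return c[i],st[i],np.c_[xs,ys]
def ends(pts):
    c=pts.mean(0);v=np.linalg.svd(pts-c,full_matrices=False)[2][0];t=(pts-c)@v
    return c+v*t.min(),c+v*t.max()
E
python3 - <<'E'
from h import *
a=r.get_image("scene");b=r.get_image("side")
R=[red(d["color"]) for d in(a,b)]
E=[sorted(ends(q[2]),key=lambda p:p[1]) for q in R]; print(R[0][:2],R[1][:2],E)
print("red c",tri(a,R[0][0],b,R[1][0]))
# scene top end (robot side) <-> side: left end
sb=sorted(E[1],key=lambda p:p[0])
for i in(0,1): print("red end",tri(a,E[0][i],b,sb[i]))
print("lamp free",tri(a,(385,154),b,(244,197)))
for d,n,x0,y0,x1,y1 in((a,"a",250,140,450,320),(b,"b",230,150,400,400)):
    c=d["color"][y0:y1,x0:x1,::-1]; s=min(800/(x1-x0),600/(y1-y0)); cv2.imwrite(f"pics/crop{n}.png",cv2.resize(c,None,fx=s,fy=s,interpolation=cv2.INTER_CUBIC)); print(s)
E
```

```text
(array([281.47058824, 185.17647059]), array([277, 176,  10,  19,  85], dtype=int32)) (array([298.95027624, 348.51381215]), array([284, 340,  30,  18, 181], dtype=int32)) [[array([285.06966706, 176.02740578]), array([277.86561563, 194.34051774])], [array([312.6378908 , 342.21332846]), array([284.15022392, 355.32635702])]]
red c (array([ 0.48950021, -0.14054008,  0.11799684]), [array([-0.3,  0.2]), array([-0.6, -0.3])])
red end (array([ 0.45911628, -0.14018059,  0.11756962]), [array([-0.3,  0.2]), array([-0.7, -0.4])])
red end (array([ 0.51851357, -0.14090482,  0.11776004]), [array([-0.1,  0.1]), array([-0.3, -0.2])])
lamp free (array([0.49888701, 0.10142918, 0.3013824 ]), [array([-0.3,  0.2]), array([-0.5, -0.3])])
3.3333333333333335
2.4
```

View pics/cropa.png

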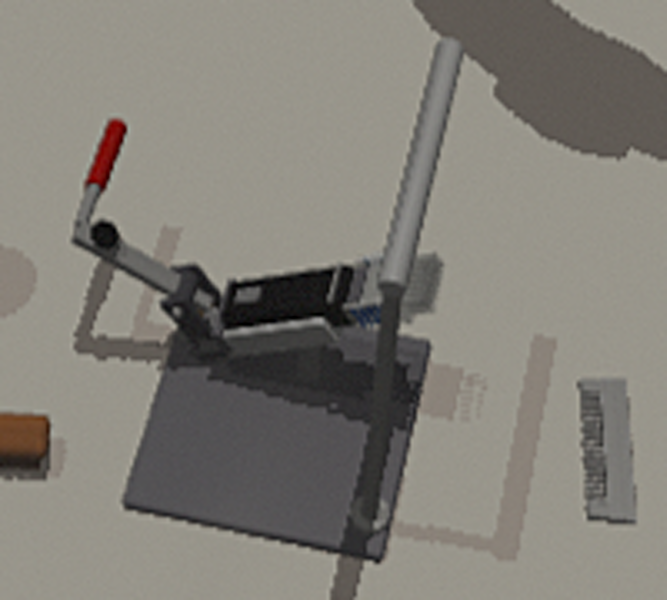

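View pics/cropb.png

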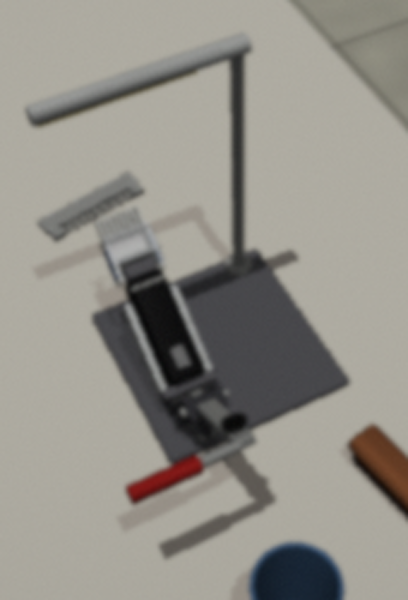

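The crops show the red handle from (116,122) to (95,190), level along world x. The lamp runs from (450,42) to (393,285) in the scene crop and (33,112) to (247,44) in the side crop. Blue guard ribs are at (368,315) in the scene crop.

`creep` only allows shifts and roll, so the tool stays vertical. I'll therefore push the guard from downhill with a finger instead of gripping it.

```bash
python3 - <<'E'
from h import *
a=r.get_image("scene");b=r.get_image("side")
A=lambda x,y:(250+(x+.5)/3.3333-.5,140+(y+.5)/3.3333-.5)
B=lambda x,y:(230+(x+.5)/2.4-.5,150+(y+.5)/2.4-.5)
L0=tri(a,A(450,43),b,B(34,115));L1=tri(a,A(393,283),b,B(246,45))
print(L0,L1)
d=L1[0]-L0[0];print(np.degrees(np.arctan2(d[1],d[0])),np.linalg.norm(d))
for p in((430,340),(381,560),(125,505)): print("plate",plane(a,A(*p),0.008))
for p in((258,252),(348,382),(173,462),(94,318)): print("plateB",plane(b,B(*p),0.008))
E
python3 -m creep '[{"roll":-1.4},{"roll":-1.4},{"roll":-1.36},{"dx":0}]' 1 25
```

```text
(array([0.49713737, 0.09967409, 0.30284673]), [array([-0.5,  0.5]), array([-1.1, -0.7])]) (array([0.68666416, 0.10067113, 0.29911014]), [array([-0.5,  0.4]), array([-0.9, -0.5])])
0.3014098827823024 0.18956623551933838
plate [0.52149164 0.11540369]
plate [0.71135732 0.11615489]
plate [ 0.71138061 -0.06890929]
plateB [0.70732855 0.10933246]
plateB [ 0.70636186 -0.07293923]
plateB [ 0.52234835 -0.07327394]
plateB [0.52143806 0.10964014]$[0]: bad value
```

```bash
python3 -m creep '[{"dx":0,"dy":0,"dz":0,"roll":-1.4},{"dx":0,"dy":0,"dz":0,"roll":-1.4},{"dx":0,"dy":0,"dz":0,"roll":-1.36}]' 1 25
```

```text
time: 0.6
tcp_pos: [0.2306, 0.6076, 0.2312]
ee_rot: [[-1.0, -0.005, 0.0], [-0.005, 1.0, -0.0], [-0.0, -0.0, -1.0]]
wrist_force: [-0.5, 0.3, -0.7]
grip_width: 1.003
grip_force: 0.0
```

```bash
M="python3 -m creep"
python3 -m creep '[{"dx":-16,"dy":-46,"dz":-2,"roll":0},{"dx":-16,"dy":-46,"dz":-2,"roll":0},{"dx":-16,"dy":-46,"dz":-2,"roll":0},{"dx":-16,"dy":-46,"dz":-2,"roll":0},{"dx":-16,"dy":-46,"dz":-2,"roll":0}]' | head -2
python3 -m creep '[{"dx":-16,"dy":-46,"dz":-2,"roll":0},{"dx":-16,"dy":-46,"dz":-2,"roll":0},{"dx":-16,"dy":-46,"dz":-2,"roll":0},{"dx":-16,"dy":-46,"dz":-2,"roll":0},{"dx":-16,"dy":-46,"dz":-2,"roll":0}]' | head -2
python3 -m creep '[{"dx":-16,"dy":-46,"dz":0,"roll":0},{"dx":-16,"dy":-46,"dz":0,"roll":0},{"dx":-16,"dy":-46,"dz":0,"roll":0},{"dx":-16,"dy":-46,"dz":0,"roll":0},{"dx":-16,"dy":-46,"dz":0,"roll":0}]'
```

```text
time: 1.1
tcp_pos: [0.3112, 0.3758, 0.2415]
time: 1.6
tcp_pos: [0.3912, 0.1458, 0.2518]
time: 2.1
tcp_pos: [0.4712, -0.0842, 0.2517]
ee_rot: [[-1.0, -0.0, 0.001], [-0.0, 1.0, 0.0], [-0.001, 0.0, -1.0]]
wrist_force: [0.5, 0.5, -0.0]
grip_width: 0.997
grip_force: 0.0
```

```bash
python3 -m creep '[{"dx":-9,"dy":-28,"dz":0,"roll":0},{"dx":-9,"dy":-28,"dz":0,"roll":0},{"dx":0,"dy":0,"dz":0,"roll":0}]' 0.5 | head -2
python3 - <<'E'
from h import *
s=r.observe();d=r.get_image("wrist");cv2.imwrite("pics/w1.png",d["color"][:,:,::-1])
T=np.eye(4);T[:3,:3]=s["ee_rot"];T[:3,3]=s["tcp_pos"]
d["camera_from_world"]=np.linalg.inv(T@d["T_tool_cam"]);print(np.round(d["T_tool_cam"],3).tolist(),d["fovy"])
c=red(d["color"]);print(c[:2],plane(d,c[0],.1144+.004),[plane(d,e,.118) for e in ends(c[2])])
E
```

```text
time: 2.4
tcp_pos: [0.4893, -0.1426, 0.2515]
[[-0.0, 0.95, 0.314, 0.08], [1.0, 0.0, -0.0, -0.001], [-0.0, 0.314, -0.95, -0.144], [0.0, 0.0, 0.0, 1.0]] 71.6574956450018Traceback (most recent call last):
  File "<stdin>", line 5, in <module>
  File "h.py", line 19, in red
    n,l,st,c=cv2.connectedComponentsWithStats(m); i=1+st[1:,4].argmax(); ys,xs=np.where(l==i)
                                                      ~~~~~~~~~~~~~~~^^
ValueError: attempt to get argmax of an empty sequence
```

View pics/w1.png

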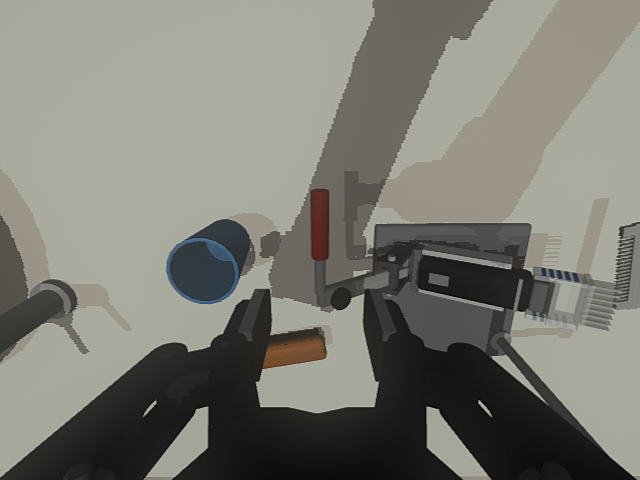

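The wrist view shows the handle at (320,225) centred between the fingers. The guard's blue ribs are at about (557,272) and (557,322), and the clear teeth reach (620,305).

```bash
cat >> h.py <<'E'
O=np.array([.562,.009,0]);U=np.array([0,.866,.5]);N=np.array([0,-.5,.866]);H=np.array([0,-.03,.04])
def wrist():
    s=r.observe();d=r.get_image("wrist");T=np.eye(4);T[:3,:3]=s["ee_rot"];T[:3,3]=s["tcp_pos"]
    d["camera_from_world"]=np.linalg.inv(T@d["T_tool_cam"]);return d
def slope(d,p,h):  # ray onto plane h above cradle floor -> (x,s) in nest
    C=np.linalg.inv(np.asarray(d["camera_from_world"]));o=C[:3,3];f=K(d)
    v=C[:3,:3]@np.array([(p[0]-d["cx"])/f,-(p[1]-d["cy"])/f,-1]);q=O+H+h*N
    X=o+v*((q-o)@N)/(v@N);return X[0]-O[0],(X-O-H)@U
def blue(im,x0,y0,x1,y1):
    h=cv2.cvtColor(im,cv2.COLOR_RGB2HSV);m=cv2.inRange(h,(100,70,30),(130,255,255));ys,xs=np.where(m[y0:y1,x0:x1]);return np.c_[xs+x0,ys+y0]
E
python3 - <<'E'
from h import *
d=wrist();im=d["color"].astype(int)
m=(im[...,0]>60)&(im[...,0]>2*im[...,1]);m[300:]=0;ys,xs=np.where(m);q=np.c_[xs,ys];print("red",len(q),q.mean(0),plane(d,q.mean(0),.116),[plane(d,e,.116) for e in ends(q)])
q=blue(d["color"],500,240,640,360);print(len(q),q.min(0),q.max(0))
for t in (q[q[:,1]<297],q[q[:,1]>=297]):
    print(t.min(0),t.max(0),[np.round(slope(d,((t[:,0].min()+t[:,0].max())/2,t[:,1].mean()),h),4) for h in(.016,.028)], "edges",[slope(d,(x,t[:,1].mean()),.028)[1] for x in(t[:,0].min(),t[:,0].max())])
E
```

```text
red 822 [316.22506083 231.92457421] [ 0.49528231 -0.14186684] [array([ 0.46079242, -0.14180147]), array([ 0.5218613 , -0.14191722])]
144 [539 269] [575 282]
[539 269] [575 282] [array([-0.024 ,  0.1245]), array([-0.0284,  0.1228])] edges [np.float64(0.10983815881851731), np.float64(0.1351576723207828)]Traceback (most recent call last):
  File "<stdin>", line 6, in <module>
    return umr_minimum(a, axis, None, out, keepdims, initial, where)
ValueError: zero-size array to reduction operation minimum which has no identity
```

```bash
python3 -m creep '[{"dx":0,"dy":0,"dz":40,"roll":0},{"dx":0,"dy":0,"dz":40,"roll":0},{"dx":0,"dy":0,"dz":40,"roll":0},{"dx":0,"dy":0,"dz":34,"roll":0},{"dx":0,"dy":0,"dz":0,"roll":0}]' 0.5
python3 -m creep '[{"dx":0,"dy":0,"dz":0,"roll":0},{"dx":0,"dy":0,"dz":0,"roll":0},{"dx":0,"dy":0,"dz":0,"roll":0},{"dx":0,"dy":0,"dz":0,"roll":0},{"dx":0,"dy":0,"dz":0,"roll":0}]' 0 30
```

```text
time: 3.0
tcp_pos: [0.4854, -0.1358, 0.0936]
ee_rot: [[-1.0, -0.002, -0.009], [-0.002, 1.0, 0.002], [0.009, 0.002, -1.0]]
wrist_force: [-1.2, 0.2, 0.7]
grip_width: 0.499
grip_force: 0.0
time: 3.5
tcp_pos: [0.4899, -0.1405, 0.0992]
ee_rot: [[-1.0, 0.001, 0.004], [0.001, 1.0, -0.003], [-0.004, -0.003, -1.0]]
wrist_force: [0.6, -7.4, -6.9]
grip_width: 0.178
grip_force: 30.0
```

```bash
python3 -c "
import numpy as np
e=2.574-np.linspace(0,2.05,21);y=90*np.cos(e);z=90*np.sin(e)
for i in range(20):print(i,round(np.diff(y)[i],1),round(-np.diff(z)[i],1))"
```

```text
0 5.3 -7.5
1 6.1 -6.9
2 6.8 -6.3
3 7.4 -5.5
4 7.9 -4.8
5 8.3 -3.9
6 8.7 -3.0
7 9.0 -2.1
8 9.1 -1.2
9 9.2 -0.3
10 9.2 0.7
11 9.1 1.6
12 8.9 2.5
13 8.6 3.4
14 8.2 4.3
15 7.7 5.1
16 7.1 5.9
17 6.5 6.6
18 5.8 7.2
19 5.0 7.7
```

```bash
python3 -m creep '[{"dx":0,"dy":5.3,"dz":-7.5,"roll":0},{"dx":0,"dy":6.1,"dz":-6.9,"roll":0},{"dx":0,"dy":6.8,"dz":-6.3,"roll":0},{"dx":0,"dy":7.4,"dz":-5.5,"roll":0},{"dx":0,"dy":7.9,"dz":-4.8,"roll":0}]'
python3 -m creep '[{"dx":0,"dy":8.3,"dz":-3.9,"roll":0},{"dx":0,"dy":8.7,"dz":-3,"roll":0},{"dx":0,"dy":9,"dz":-2.1,"roll":0},{"dx":0,"dy":9.1,"dz":-1.2,"roll":0},{"dx":0,"dy":9.2,"dz":-0.3,"roll":0}]'
```

```text
time: 4.0
tcp_pos: [0.4899, -0.1111, 0.1311]
ee_rot: [[-1.0, 0.004, 0.006], [0.004, 1.0, -0.008], [-0.006, -0.008, -1.0]]
wrist_force: [-1.6, -16.7, 0.3]
grip_width: 0.172
grip_force: 29.5
time: 4.5
tcp_pos: [0.4903, -0.0648, 0.1429]
ee_rot: [[-1.0, 0.003, 0.006], [0.003, 1.0, -0.004], [-0.006, -0.004, -1.0]]
wrist_force: [-2.8, -7.4, 6.7]
grip_width: 0.174
grip_force: 30.8
```

```bash
python3 -m creep '[{"dx":0,"dy":9.2,"dz":0.7,"roll":0},{"dx":0,"dy":9.1,"dz":1.6,"roll":0},{"dx":0,"dy":8.9,"dz":2.5,"roll":0},{"dx":0,"dy":8.6,"dz":3.4,"roll":0},{"dx":0,"dy":8.2,"dz":4.3,"roll":0}]'
python3 -m creep '[{"dx":0,"dy":7.7,"dz":5.1,"roll":0},{"dx":0,"dy":7.1,"dz":5.9,"roll":0},{"dx":0,"dy":6.5,"dz":6.6,"roll":0},{"dx":0,"dy":5.8,"dz":7.2,"roll":0},{"dx":0,"dy":4,"dz":5.7,"roll":0}]'
python3 -m creep '[{"dx":0,"dy":0,"dz":0,"roll":0},{"dx":0,"dy":0,"dz":0,"roll":0}]'
```

```text
time: 5.0
tcp_pos: [0.49, -0.0146, 0.1267]
ee_rot: [[-1.0, -0.001, 0.003], [-0.001, 1.0, 0.001], [-0.003, 0.001, -1.0]]
wrist_force: [2.4, 3.3, 1.9]
grip_width: 0.171
grip_force: 30.9
time: 5.5
tcp_pos: [0.4897, 0.0134, 0.0966]
ee_rot: [[-1.0, -0.0, 0.001], [-0.0, 1.0, -0.002], [-0.001, -0.002, -1.0]]
wrist_force: [-5.7, -11.1, 38.8]
grip_width: 0.171
grip_force: 34.4
time: 5.7
tcp_pos: [0.4898, 0.0133, 0.0963]
ee_rot: [[-1.0, 0.001, 0.002], [0.001, 1.0, -0.001], [-0.002, -0.001, -1.0]]
wrist_force: [3.2, -3.0, 7.6]
grip_width: 0.167
grip_force: 31.9
```

```bash
python3 -m creep '[{"dx":0,"dy":0,"dz":0,"roll":0},{"dx":0,"dy":0,"dz":0,"roll":0},{"dx":0,"dy":0,"dz":-10,"roll":0},{"dx":0,"dy":0,"dz":-40,"roll":0},{"dx":0,"dy":-5,"dz":-45,"roll":0}]' 0.5
python3 -m creep '[{"dx":0,"dy":-10,"dz":-25,"roll":0},{"dx":0,"dy":-10,"dz":0,"roll":0},{"dx":0,"dy":0,"dz":0,"roll":0}]' 1|head -2
python3 - <<'E'
from h import *
d=wrist();cv2.imwrite("pics/w2.png",d["color"][:,:,::-1])
q=blue(d["color"],330,150,640,420);print(len(q))
for c in cv2.findContours(cv2.dilate(cv2.inRange(cv2.cvtColor(d["color"],cv2.COLOR_RGB2HSV),(100,70,30),(130,255,255)),np.ones((7,7))),0,2)[0]:
    x,y,w,h=cv2.boundingRect(c);print(x,y,w,h,[np.round(slope(d,(xx,y+h/2),.016),4) for xx in(x+3,x+w-4)])
E
```

```text
time: 6.2
tcp_pos: [0.4871, 0.0099, 0.1909]
ee_rot: [[-1.0, -0.001, -0.005], [-0.001, 1.0, -0.001], [0.005, -0.001, -1.0]]
wrist_force: [0.3, 1.0, 0.4]
grip_width: 0.497
grip_force: 0.0
time: 6.5
tcp_pos: [0.4884, -0.0115, 0.2162]
220
404 283 45 24 [array([-0.019 ,  0.1071]), array([-0.0269,  0.1369])]
106 279 7 7 [array([ 0.0857, -0.3737]), array([ 0.0857, -0.3737])]
0 227 103 100 [array([ 0.1894, -0.8628]), array([ 0.0824, -0.402 ])]
```

View pics/w2.png

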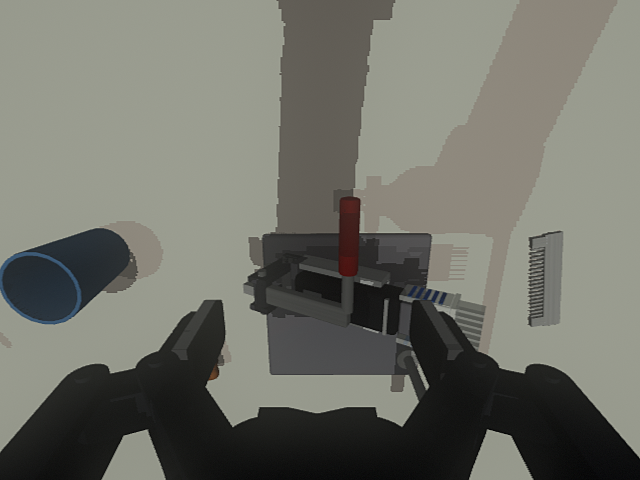

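Clamped: the arm lies over the trimmer, with the handle at (349,237). The guard ribs at (404–449, 295) put the cheeks at roughly s = 0.102–0.142 m along the slope.

Next I'll go down beside the trimmer's −x flank, just downhill of the cheek, with the fingers fully open.

```bash
python3 -m creep '[{"dx":-22,"dy":0,"dz":0,"roll":0},{"dx":-20,"dy":0,"dz":0,"roll":0},{"dx":0,"dy":0,"dz":30,"roll":0},{"dx":0,"dy":0,"dz":30,"roll":0},{"dx":0,"dy":0,"dz":20,"roll":0}]' 1
python3 -m creep '[{"dx":0,"dy":0,"dz":20,"roll":0},{"dx":0,"dy":0,"dz":14,"roll":0},{"dx":0,"dy":0,"dz":6,"roll":0},{"dx":0,"dy":0,"dz":6,"roll":0},{"dx":0,"dy":0,"dz":0,"roll":0}]' 1
python3 - <<'E'
from h import *
d=wrist();cv2.imwrite("pics/w3.png",d["color"][:,:,::-1])
E
```

```text
time: 7.05
tcp_pos: [0.5285, -0.0097, 0.1321]
ee_rot: [[-1.0, -0.001, -0.006], [-0.001, 1.0, -0.001], [0.006, -0.001, -1.0]]
wrist_force: [-1.0, 0.4, -0.5]
grip_width: 0.998
grip_force: 0.0
time: 7.55
tcp_pos: [0.5306, -0.0103, 0.0894]
ee_rot: [[-1.0, -0.0, -0.001], [-0.0, 1.0, -0.0], [0.001, -0.0, -1.0]]
wrist_force: [0.8, 0.8, -0.4]
grip_width: 1.0
grip_force: 0.0
```

View pics/w3.png

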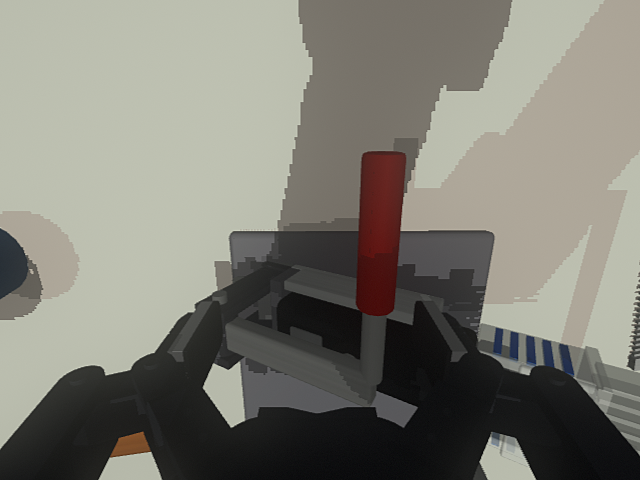

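The wrist view shows the uphill finger tip at about (450,340), beside the trimmer and just short of the cheek edge at (480,330). Nothing is touching yet, so I'll push along u.

```bash
python3 -m creep '[{"dx":0,"dy":2.6,"dz":-1.5,"roll":0},{"dx":0,"dy":2.6,"dz":-1.5,"roll":0},{"dx":0,"dy":2.6,"dz":-1.5,"roll":0},{"dx":0,"dy":0,"dz":0,"roll":0}]'
python3 -m creep '[{"dx":0,"dy":2.6,"dz":-1.5,"roll":0},{"dx":0,"dy":2.6,"dz":-1.5,"roll":0},{"dx":0,"dy":2.6,"dz":-1.5,"roll":0},{"dx":0,"dy":0,"dz":0,"roll":0}]'
```

```text
time: 8.0
tcp_pos: [0.5311, -0.0018, 0.0949]
ee_rot: [[-1.0, -0.001, 0.001], [-0.001, 1.0, 0.001], [-0.001, 0.001, -1.0]]
wrist_force: [0.3, 0.4, -0.2]
grip_width: 1.002
grip_force: 0.0
time: 8.4
tcp_pos: [0.5309, 0.0057, 0.099]
ee_rot: [[-1.0, -0.001, 0.0], [-0.001, 1.0, 0.0], [-0.0, 0.0, -1.0]]
wrist_force: [0.0, -0.4, 0.6]
grip_width: 1.001
grip_force: 0.1
```

Run:
```python
from h import *
d=wrist();cv2.imwrite("pics/w4.png",cv2.resize(d["color"][230:480,340:640,::-1],None,fx=2.4,fy=2.4))
a=r.get_image("side");
print(proj(a,[.53,.06,.11]))
```

```text
[276.42615403 268.76316972]
```

View pics/w4.png

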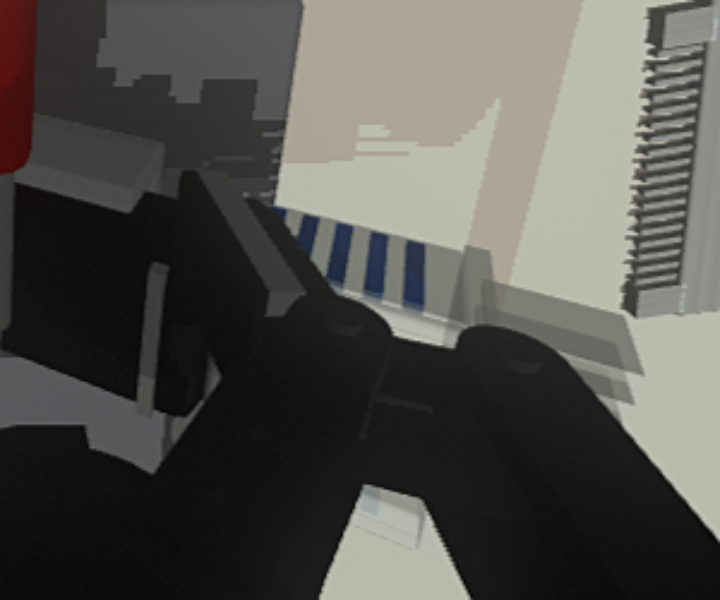

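The crop shows the finger at (240,250) beside the first rib at (280,215). There's no contact force, so the tip is probably riding above the cheek's leaning edge. I'll back off, go lower and check the rib position.

```bash
python3 - <<'E'
from h import *
d=wrist()
print([np.round(slope(d,(340+x/2.4,230+y/2.4),.016),4) for x,y in((425,275),(365,262),(280,210))])
E
python3 -m creep '[{"dx":0,"dy":-8,"dz":0,"roll":0},{"dx":0,"dy":-8,"dz":0,"roll":0},{"dx":0,"dy":0,"dz":10,"roll":0},{"dx":0,"dy":0,"dz":5,"roll":0},{"dx":0,"dy":0,"dz":0,"roll":0}]'
python3 -m creep '[{"dx":0,"dy":0,"dz":4,"roll":0},{"dx":0,"dy":0,"dz":0,"roll":0}]'
```

```text
[array([-0.0238,  0.1369]), array([-0.0231,  0.1275]), array([-0.0293,  0.1121])]
time: 9.05
tcp_pos: [0.5303, -0.011, 0.0827]
ee_rot: [[-1.0, 0.0, -0.001], [0.0, 1.0, -0.0], [0.001, -0.0, -1.0]]
wrist_force: [0.3, -0.4, -0.2]
grip_width: 1.001
grip_force: 0.1
time: 9.25
tcp_pos: [0.5309, -0.0106, 0.0814]
ee_rot: [[-1.0, -0.001, -0.0], [-0.001, 1.0, 0.001], [0.0, 0.001, -1.0]]
wrist_force: [-6.7, -2.2, 17.9]
grip_width: 0.999
grip_force: 8.3
```

The finger came down on the cradle wall, so the tip has to stay above z ≈ 0.10. The cheek was missed in x by a few mm. I'll raise, shift about 4 mm towards the trimmer and push again.

```bash
python3 -m creep '[{"dx":0,"dy":4,"dz":-9,"roll":0},{"dx":-2,"dy":0,"dz":0,"roll":0},{"dx":-2,"dy":0,"dz":0,"roll":0},{"dx":0,"dy":0,"dz":0,"roll":0}]'
python3 -m creep '[{"dx":0,"dy":2.6,"dz":-1,"roll":0},{"dx":0,"dy":2.6,"dz":-1.5,"roll":0},{"dx":0,"dy":0,"dz":0,"roll":0}]'
python3 -m creep '[{"dx":0,"dy":2.6,"dz":-1.5,"roll":0},{"dx":0,"dy":0,"dz":0,"roll":0}]'
```

```text
time: 9.65
tcp_pos: [0.5314, -0.0056, 0.0879]
ee_rot: [[-1.0, -0.003, -0.008], [-0.003, 1.0, 0.001], [0.008, 0.001, -1.0]]
wrist_force: [-8.7, 0.9, 7.3]
grip_width: 1.003
grip_force: 4.5
time: 9.95
tcp_pos: [0.5314, -0.0018, 0.0897]
ee_rot: [[-1.0, -0.002, -0.007], [-0.002, 1.0, -0.001], [0.007, -0.001, -1.0]]
wrist_force: [-6.6, -1.7, -1.0]
grip_width: 1.0
grip_force: 3.0
time: 10.15
tcp_pos: [0.5323, 0.0005, 0.0913]
ee_rot: [[-1.0, -0.001, -0.005], [-0.001, 1.0, -0.001], [0.005, -0.001, -1.0]]
wrist_force: [-4.1, -1.9, -3.2]
grip_width: 1.0
grip_force: 3.7
```

A steady −x reaction that doesn't come from the cheek suggests the downhill finger is against the hinge bracket. I'll raise, roll 15° so that finger swings clear towards −x, and retry.

```bash
python3 -m creep '[{"dx":2,"dy":-4,"dz":0,"roll":0},{"dx":10,"dy":0,"dz":-40,"roll":0},{"dx":0,"dy":0,"dz":0,"roll":1.5},{"dx":0,"dy":0,"dz":0,"roll":1.5},{"dx":0,"dy":0,"dz":0,"roll":0}]'
```

```text
time: 10.65
tcp_pos: [0.5242, -0.0027, 0.1336]
ee_rot: [[-0.966, 0.259, 0.003], [0.259, 0.966, 0.0], [-0.003, 0.001, -1.0]]
wrist_force: [0.8, 0.2, 0.0]
grip_width: 0.996
grip_force: 0.0
```

```bash
python3 -m creep '[{"dx":6.6,"dy":-6.2,"dz":20,"roll":0},{"dx":0,"dy":0,"dz":18,"roll":0},{"dx":0,"dy":0,"dz":7,"roll":0},{"dx":0,"dy":0,"dz":0,"roll":0}]'
python3 -m creep '[{"dx":0.7,"dy":2.5,"dz":-1.5,"roll":0},{"dx":0.7,"dy":2.5,"dz":-1.5,"roll":0},{"dx":0,"dy":0,"dz":0,"roll":0}]'
python3 -m creep '[{"dx":0.7,"dy":2.5,"dz":-1.5,"roll":0},{"dx":0,"dy":0,"dz":0,"roll":0}]'
python3 -m creep '[{"dx":0.7,"dy":2.5,"dz":-1.5,"roll":0},{"dx":0,"dy":0,"dz":0,"roll":0}]'
```

```text
time: 11.05
tcp_pos: [0.5147, -0.0073, 0.0871]
ee_rot: [[-0.966, 0.257, -0.001], [0.257, 0.966, -0.0], [0.001, -0.0, -1.0]]
wrist_force: [1.2, 0.4, 0.3]
grip_width: 0.999
grip_force: 0.0
time: 11.35
tcp_pos: [0.5156, -0.0013, 0.0917]
ee_rot: [[-0.966, 0.257, 0.002], [0.257, 0.966, 0.001], [-0.002, 0.001, -1.0]]
wrist_force: [0.1, 0.2, 0.4]
grip_width: 0.999
grip_force: 0.0
time: 11.55
tcp_pos: [0.5151, 0.0011, 0.0928]
ee_rot: [[-0.966, 0.258, 0.001], [0.258, 0.966, 0.0], [-0.001, 0.001, -1.0]]
wrist_force: [-0.7, -1.4, 0.1]
grip_width: 1.0
grip_force: 0.0
time: 11.75
tcp_pos: [0.5149, 0.0036, 0.094]
ee_rot: [[-0.966, 0.258, 0.0], [0.258, 0.966, 0.0], [-0.0, 0.0, -1.0]]
wrist_force: [-0.7, 0.0, 0.3]
grip_width: 0.994
grip_force: 0.0
```

```bash
python3 -m creep '[{"dx":-1.8,"dy":-6.7,"dz":4,"roll":0},{"dx":-1.9,"dy":0.5,"dz":0,"roll":0},{"dx":0,"dy":0,"dz":0,"roll":0}]'
python3 -m creep '[{"dx":-1.9,"dy":0.5,"dz":0,"roll":0},{"dx":0,"dy":0,"dz":0,"roll":0},{"dx":0,"dy":0,"dz":0,"roll":0}]'
python3 -m creep '[{"dx":-1.9,"dy":0.5,"dz":0,"roll":0},{"dx":0,"dy":0,"dz":0,"roll":0},{"dx":0,"dy":0,"dz":0,"roll":0}]'
```

```text
time: 12.05
tcp_pos: [0.5168, -0.0044, 0.0896]
ee_rot: [[-0.966, 0.26, -0.0], [0.26, 0.966, -0.0], [0.0, -0.0, -1.0]]
wrist_force: [0.3, -0.2, -0.0]
grip_width: 0.999
grip_force: 0.0
time: 12.35
tcp_pos: [0.5187, -0.0038, 0.0898]
ee_rot: [[-0.966, 0.259, 0.0], [0.259, 0.966, 0.0], [-0.0, 0.0, -1.0]]
wrist_force: [0.6, 0.1, 0.4]
grip_width: 1.001
grip_force: 0.0
time: 12.65
tcp_pos: [0.5201, -0.0037, 0.0897]
ee_rot: [[-0.966, 0.258, -0.001], [0.258, 0.966, 0.0], [0.001, -0.0, -1.0]]
wrist_force: [-2.6, 0.7, 0.6]
grip_width: 0.996
grip_force: 1.1
```

Light contact with the trimmer's flank, so the finger now overlaps the cheek. Pushing.

```bash
python3 -m creep '[{"dx":1.2,"dy":2.4,"dz":-1.5,"roll":0},{"dx":0.7,"dy":2.5,"dz":-1.5,"roll":0},{"dx":0,"dy":0,"dz":0,"roll":0}]'
python3 -m creep '[{"dx":0.7,"dy":2.5,"dz":-1.5,"roll":0},{"dx":0,"dy":0,"dz":0,"roll":0}]'
python3 -m creep '[{"dx":0.7,"dy":2.5,"dz":-1.5,"roll":0},{"dx":0,"dy":0,"dz":0,"roll":0}]'
```

```text
time: 12.95
tcp_pos: [0.5202, 0.0019, 0.093]
ee_rot: [[-0.966, 0.258, 0.0], [0.258, 0.966, 0.0], [-0.0, 0.0, -1.0]]
wrist_force: [-1.2, -0.1, 0.9]
grip_width: 1.001
grip_force: 0.6
time: 13.15
tcp_pos: [0.5201, 0.0041, 0.0945]
ee_rot: [[-0.966, 0.258, 0.0], [0.258, 0.966, -0.0], [-0.0, -0.0, -1.0]]
wrist_force: [-0.6, -0.6, 0.5]
grip_width: 1.0
grip_force: 0.9
time: 13.35
tcp_pos: [0.5202, 0.0065, 0.0964]
ee_rot: [[-0.966, 0.259, 0.0], [0.259, 0.966, 0.0], [-0.0, 0.0, -1.0]]
wrist_force: [-2.5, -2.6, 5.1]
grip_width: 1.001
grip_force: 3.9
```

```bash
python3 -m creep '[{"dx":-0.7,"dy":-2.5,"dz":0,"roll":0},{"dx":0,"dy":0,"dz":5,"roll":0},{"dx":0,"dy":0,"dz":3,"roll":0},{"dx":0,"dy":0,"dz":0,"roll":0}]'
python3 -m creep '[{"dx":0.7,"dy":2.5,"dz":-1.5,"roll":0},{"dx":0,"dy":0,"dz":0,"roll":0}]'
python3 -m creep '[{"dx":0.7,"dy":2.5,"dz":-1.5,"roll":0},{"dx":0,"dy":0,"dz":0,"roll":0}]'
```

```text
time: 13.75
tcp_pos: [0.5199, 0.0033, 0.0874]
ee_rot: [[-0.966, 0.259, -0.0], [0.259, 0.966, -0.001], [-0.0, -0.001, -1.0]]
wrist_force: [-1.1, -3.5, 0.4]
grip_width: 0.996
grip_force: 1.9
time: 13.95
tcp_pos: [0.5199, 0.0053, 0.0889]
ee_rot: [[-0.966, 0.26, -0.0], [0.26, 0.966, -0.002], [-0.0, -0.002, -1.0]]
wrist_force: [-0.1, -5.9, -2.3]
grip_width: 1.001
grip_force: 2.7
time: 14.15
tcp_pos: [0.5199, 0.0078, 0.0904]
ee_rot: [[-0.966, 0.26, -0.0], [0.26, 0.966, -0.002], [-0.0, -0.002, -1.0]]
wrist_force: [-0.6, -6.1, -2.9]
grip_width: 1.001
grip_force: 2.7
```

The force is now about 6.8 N along −u, so the guard is sliding. I'll continue to the end stop.

```bash
python3 -m creep '[{"dx":0.7,"dy":2.5,"dz":-1.5,"roll":0},{"dx":0.7,"dy":2.5,"dz":-1.5,"roll":0},{"dx":0.7,"dy":2.5,"dz":-1.5,"roll":0},{"dx":0,"dy":0,"dz":0,"roll":0}]'
python3 -m creep '[{"dx":0.7,"dy":2.5,"dz":-1.5,"roll":0},{"dx":0.7,"dy":2.5,"dz":-1.5,"roll":0},{"dx":0,"dy":0,"dz":0,"roll":0}]'
```

```text
time: 14.55
tcp_pos: [0.52, 0.0156, 0.095]
ee_rot: [[-0.966, 0.26, 0.0], [0.26, 0.966, -0.002], [-0.001, -0.002, -1.0]]
wrist_force: [0.3, -5.6, -2.6]
grip_width: 1.002
grip_force: 2.7
time: 14.85
tcp_pos: [0.52, 0.0207, 0.098]
ee_rot: [[-0.966, 0.26, 0.001], [0.26, 0.966, -0.002], [-0.001, -0.002, -1.0]]
wrist_force: [1.2, -5.6, -3.3]
grip_width: 1.001
grip_force: 2.7
```

```bash
python3 -m creep '[{"dx":0.7,"dy":2.5,"dz":-1.5,"roll":0},{"dx":0,"dy":0,"dz":0,"roll":0}]'
python3 -m creep '[{"dx":0.7,"dy":2.5,"dz":-1.5,"roll":0},{"dx":0,"dy":0,"dz":0,"roll":0}]'
```

```text
time: 15.05
tcp_pos: [0.5199, 0.0232, 0.0995]
ee_rot: [[-0.966, 0.26, 0.0], [0.26, 0.966, -0.002], [-0.001, -0.002, -1.0]]
wrist_force: [1.1, -6.0, -2.1]
grip_width: 1.0
grip_force: 2.8
time: 15.25
tcp_pos: [0.5191, 0.0273, 0.1009]
ee_rot: [[-0.966, 0.259, -0.002], [0.259, 0.966, -0.0], [0.002, -0.001, -1.0]]
wrist_force: [-2.3, -1.2, 0.7]
grip_width: 1.0
grip_force: 0.8
```

Run:
```python
from h import *
d=wrist()
cv2.imwrite("pics/w5.png",cv2.resize(d["color"][230:480,340:640,::-1],None,fx=2.4,fy=2.4))
for c in cv2.findContours(cv2.inRange(cv2.cvtColor(d["color"],cv2.COLOR_RGB2HSV),(100,70,30),(130,255,255)),0,2)[0]:
    x,y,w,h=cv2.boundingRect(c)
    if x>350 and w*h>20:print(x,y,w,h,[np.round(slope(d,(xx,y+h/2),.016),4) for xx in(x,x+w)])
```

```text
531 329 10 35 [array([-0.0189,  0.158 ]), array([-0.0194,  0.1613])]
513 328 9 33 [array([-0.019 ,  0.1518]), array([-0.0194,  0.155 ])]
495 326 10 33 [array([-0.019 ,  0.1454]), array([-0.0196,  0.149 ])]
478 324 11 30 [array([-0.02 ,  0.139]), array([-0.0205,  0.1433])]
465 323 9 18 [array([-0.023 ,  0.1342]), array([-0.0234,  0.1378])]
```

View pics/w5.png

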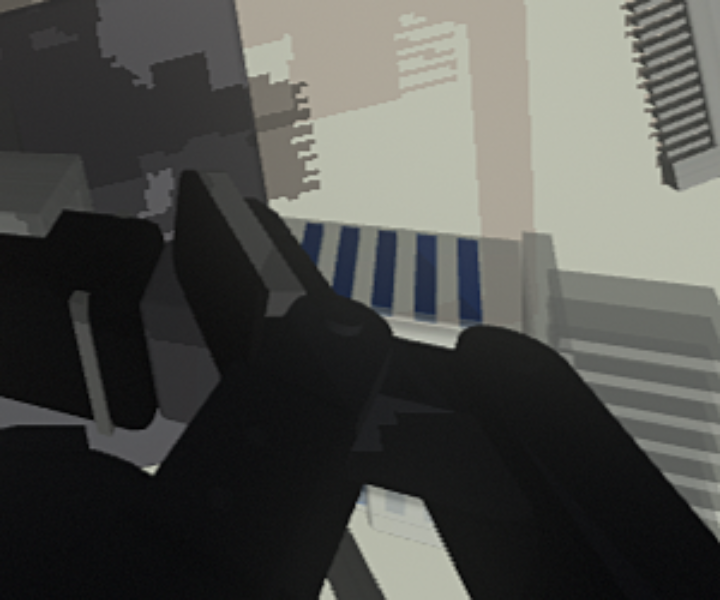

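The guard has moved about 24 mm: the last rib edge went from s = 0.137 to 0.161. The crop shows the finger at (250,230) against the cheek edge, but the force dropped, so it may have slipped near the stop. I'll re-engage lower and test for the stop.

```bash
python3 -m creep '[{"dx":-1.3,"dy":-4.8,"dz":0,"roll":0},{"dx":0,"dy":0,"dz":8,"roll":0},{"dx":-1.4,"dy":0.4,"dz":0,"roll":0},{"dx":0,"dy":0,"dz":0,"roll":0}]'
python3 -m creep '[{"dx":0.7,"dy":2.5,"dz":-1.5,"roll":0},{"dx":0,"dy":0,"dz":0,"roll":0}]'
python3 -m creep '[{"dx":0.5,"dy":1.7,"dz":-1,"roll":0},{"dx":0,"dy":0,"dz":0,"roll":0}]'
```

```text
time: 15.7
tcp_pos: [0.5217, 0.0225, 0.0931]
ee_rot: [[-0.966, 0.259, 0.0], [0.259, 0.966, -0.0], [-0.0, 0.0, -1.0]]
wrist_force: [-0.5, -0.4, -0.5]
grip_width: 0.997
grip_force: 0.0
time: 15.9
tcp_pos: [0.5212, 0.0236, 0.0947]
ee_rot: [[-0.966, 0.26, 0.0], [0.26, 0.966, -0.002], [-0.001, -0.002, -1.0]]
wrist_force: [-0.2, -4.4, -2.0]
grip_width: 0.998
grip_force: 2.0
time: 16.1
tcp_pos: [0.5211, 0.0243, 0.0957]
ee_rot: [[-0.965, 0.261, 0.0], [0.261, 0.965, -0.003], [-0.001, -0.003, -1.0]]
wrist_force: [0.7, -7.6, -3.4]
grip_width: 1.002
grip_force: 3.4
```

```bash
python3 -m creep '[{"dx":0.5,"dy":1.7,"dz":-1,"roll":0},{"dx":0,"dy":0,"dz":0,"roll":0}]'
python3 -m creep '[{"dx":0.5,"dy":1.7,"dz":-1,"roll":0},{"dx":0,"dy":0,"dz":0,"roll":0}]'
```

```text
time: 16.3
tcp_pos: [0.5199, 0.0282, 0.0965]
ee_rot: [[-0.966, 0.259, -0.003], [0.259, 0.966, -0.0], [0.002, -0.001, -1.0]]
wrist_force: [-2.4, -1.6, 0.1]
grip_width: 0.997
grip_force: 1.5
time: 16.5
tcp_pos: [0.5202, 0.0309, 0.0976]
ee_rot: [[-0.966, 0.258, -0.002], [0.258, 0.966, 0.0], [0.002, -0.0, -1.0]]
wrist_force: [-3.6, -2.1, -0.1]
grip_width: 0.998
grip_force: 2.1
```

```bash
python3 -m creep '[{"dx":8,"dy":-15,"dz":0,"roll":0},{"dx":0,"dy":0,"dz":-25,"roll":0},{"dx":0,"dy":0,"dz":0,"roll":-1},{"dx":0,"dy":0,"dz":0,"roll":-1},{"dx":0,"dy":0,"dz":0,"roll":0}]'
python3 - <<'E'
from h import *
d=wrist()
for c in cv2.findContours(cv2.inRange(cv2.cvtColor(d["color"],cv2.COLOR_RGB2HSV),(100,70,30),(130,255,255)),0,2)[0]:
    x,y,w,h=cv2.boundingRect(c)
    if x>350 and w*h>20:print(x,y,w,h,[np.round(slope(d,(xx,y+h/2),.016),4) for xx in(x,x+w)])
s=r.observe();R=s["ee_rot"];print(R.T@(np.array([.529,.015,.093])-s["tcp_pos"])*1000)
E
```

```text
time: 17.0
tcp_pos: [0.5101, 0.0177, 0.1236]
ee_rot: [[-0.996, 0.087, 0.003], [0.087, 0.996, 0.001], [-0.003, 0.001, -1.0]]
wrist_force: [0.3, -0.5, -0.2]
grip_width: 1.001
grip_force: 0.0
511 346 8 27 [array([-0.0175,  0.1583]), array([-0.0186,  0.1615])]
497 342 8 26 [array([-0.0182,  0.1522]), array([-0.0193,  0.1556])]
484 339 8 17 [array([-0.0209,  0.1463]), array([-0.0219,  0.1498])]
472 336 7 11 [array([-0.0228,  0.1407]), array([-0.0237,  0.1439])]
[-19.21378851  -0.9282143   30.39990053]
```

The ribs stayed at 0.1615 while the finger pushed with over 8 N, which points to the stop. I'll confirm with a squarer finger (5° roll).

```bash
python3 -m creep '[{"dx":-17,"dy":-1,"dz":15,"roll":0},{"dx":0,"dy":0,"dz":15,"roll":0},{"dx":-1.5,"dy":0,"dz":0,"roll":0},{"dx":0,"dy":0,"dz":0,"roll":0}]'
python3 -m creep '[{"dx":0.2,"dy":2.6,"dz":-1.5,"roll":0},{"dx":0,"dy":0,"dz":0,"roll":0}]'
python3 -m creep '[{"dx":0.2,"dy":2.6,"dz":-1.5,"roll":0},{"dx":0,"dy":0,"dz":0,"roll":0}]'
```

```text
time: 17.45
tcp_pos: [0.5278, 0.015, 0.0928]
ee_rot: [[-0.996, 0.088, -0.0], [0.088, 0.996, -0.0], [0.0, -0.0, -1.0]]
wrist_force: [0.8, -1.1, 1.2]
grip_width: 0.999
grip_force: 0.0
time: 17.65
tcp_pos: [0.5283, 0.0184, 0.0952]
ee_rot: [[-0.996, 0.087, 0.002], [0.087, 0.996, 0.001], [-0.001, 0.001, -1.0]]
wrist_force: [0.1, 0.4, 0.4]
grip_width: 0.997
grip_force: 0.0
time: 17.85
tcp_pos: [0.5282, 0.0211, 0.0964]
ee_rot: [[-0.996, 0.086, 0.001], [0.086, 0.996, 0.001], [-0.001, 0.001, -1.0]]
wrist_force: [0.2, 0.2, 0.0]
grip_width: 1.002
grip_force: 0.0
```

```bash
python3 -m creep '[{"dx":0,"dy":-2,"dz":3,"roll":0},{"dx":-1.5,"dy":0,"dz":0,"roll":0},{"dx":-1,"dy":0,"dz":0,"roll":0},{"dx":0,"dy":0,"dz":0,"roll":0}]'
python3 -m creep '[{"dx":0.2,"dy":2.6,"dz":-1.5,"roll":0},{"dx":0,"dy":0,"dz":0,"roll":0}]'
python3 -m creep '[{"dx":0.1,"dy":1.7,"dz":-1,"roll":0},{"dx":0,"dy":0,"dz":0,"roll":0}]'
python3 -m creep '[{"dx":0.1,"dy":1.7,"dz":-1,"roll":0},{"dx":0,"dy":0,"dz":0,"roll":0}]'
```

```text
time: 18.25
tcp_pos: [0.5301, 0.0181, 0.0926]
ee_rot: [[-0.996, 0.087, -0.001], [0.087, 0.996, -0.0], [0.001, -0.0, -1.0]]
wrist_force: [-0.7, 0.1, -0.4]
grip_width: 0.998
grip_force: 0.2
time: 18.45
tcp_pos: [0.5303, 0.0209, 0.0944]
ee_rot: [[-0.996, 0.087, 0.0], [0.087, 0.996, -0.0], [-0.0, -0.0, -1.0]]
wrist_force: [-0.5, -1.2, -0.6]
grip_width: 0.998
grip_force: 0.5
time: 18.65
tcp_pos: [0.5301, 0.0217, 0.0952]
ee_rot: [[-0.996, 0.088, -0.0], [0.088, 0.996, -0.001], [0.0, -0.001, -1.0]]
wrist_force: [0.1, -4.4, -2.3]
grip_width: 1.0
grip_force: 1.9
time: 18.85
tcp_pos: [0.5299, 0.0222, 0.096]
ee_rot: [[-0.996, 0.089, -0.001], [0.089, 0.996, -0.002], [0.0, -0.002, -1.0]]
wrist_force: [0.2, -7.2, -3.7]
grip_width: 1.0
grip_force: 3.3
```

```bash
python3 -m creep '[{"dx":0.1,"dy":1.7,"dz":-1,"roll":0},{"dx":0,"dy":0,"dz":0,"roll":0}]'
python3 -m creep '[{"dx":0.1,"dy":1.7,"dz":-1,"roll":0},{"dx":0,"dy":0,"dz":0,"roll":0}]'
python3 -m creep '[{"dx":0.1,"dy":1.7,"dz":-1,"roll":0},{"dx":0,"dy":0,"dz":0,"roll":0}]'
```

```text
time: 19.05
tcp_pos: [0.5293, 0.0263, 0.097]
ee_rot: [[-0.996, 0.087, -0.002], [0.087, 0.996, 0.0], [0.002, 0.0, -1.0]]
wrist_force: [-3.7, -1.5, -0.5]
grip_width: 0.998
grip_force: 1.5
time: 19.25
tcp_pos: [0.5295, 0.0282, 0.0981]
ee_rot: [[-0.996, 0.086, -0.002], [0.086, 0.996, 0.0], [0.002, 0.0, -1.0]]
wrist_force: [-4.3, -1.5, -0.2]
grip_width: 1.001
grip_force: 3.0
time: 19.45
tcp_pos: [0.5295, 0.0286, 0.0988]
ee_rot: [[-0.996, 0.087, -0.002], [0.087, 0.996, -0.001], [0.002, -0.001, -1.0]]
wrist_force: [-3.8, -5.1, -3.5]
grip_width: 1.0
grip_force: 4.3
```

```bash
python3 -m creep '[{"dx":2,"dy":-8,"dz":0,"roll":0},{"dx":12,"dy":0,"dz":-25,"roll":0},{"dx":20,"dy":0,"dz":-30,"roll":0},{"dx":10,"dy":-30,"dz":-40,"roll":0},{"dx":0,"dy":0,"dz":0,"roll":0}]'
python3 - <<'E'
from h import *
d=wrist();print(r.observe()["tcp_pos"])
for c in cv2.findContours(cv2.inRange(cv2.cvtColor(d["color"],cv2.COLOR_RGB2HSV),(100,70,30),(130,255,255)),0,2)[0]:
    x,y,w,h=cv2.boundingRect(c)
    if x>350 and w*h>10:print(x,y,w,h,[np.round(slope(d,(xx,y+h/2),.016),4) for xx in(x,x+w)])
q=np.vstack([d["color"][170:430,330:,::-1]]);q=cv2.resize(q,None,fx=1.5,fy=1.5,interpolation=cv2.INTER_CUBIC)
a=r.get_image("scene")["color"][190:270,290:420,::-1];a=cv2.resize(a,(465,286),interpolation=cv2.INTER_CUBIC)[:200]
q=np.vstack([q,cv2.copyMakeBorder(a,0,0,0,0,0)]);cv2.imwrite("pics/w6.png",q)
E
```

```text
time: 19.95
tcp_pos: [0.4865, -0.0068, 0.1988]
ee_rot: [[-0.996, 0.092, 0.012], [0.092, 0.996, 0.002], [-0.011, 0.003, -1.0]]
wrist_force: [0.6, -0.5, -0.6]
grip_width: 0.998
grip_force: 0.0
[ 0.48596704 -0.00497216  0.19678601]
484 305 6 15 [array([-0.0179,  0.1582]), array([-0.0187,  0.162 ])]
474 303 7 15 [array([-0.0181,  0.1516]), array([-0.0191,  0.1562])]
465 302 7 14 [array([-0.018 ,  0.1456]), array([-0.019 ,  0.1502])]
456 300 7 14 [array([-0.0183,  0.1393]), array([-0.0194,  0.1441])]
447 298 8 14 [array([-0.0187,  0.133 ]), array([-0.0199,  0.1386])]
```

View pics/w6.png

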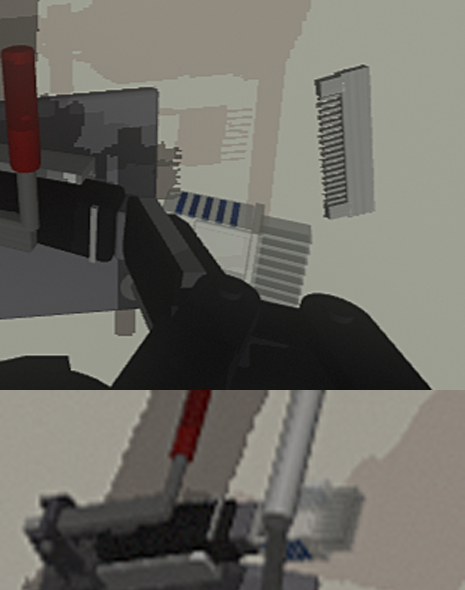

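The picture shows the guard drawn out: ribs at (180–240, 208), still at s = 0.133–0.162 after repeated pushes above 8 N, so it's at the stop. The handle is at (20,110), still clamped. I'll check that the trimmer hasn't shifted, then go back over the handle.

```bash
python3 - <<'E'
from h import *
d=wrist();R0=np.array([[-1,0,0],[0,1,0],[0,0,-1.]])
print("now",slope(d,(330+93/1.5,170+205/1.5),.03))
for t,p in(((.4884,-.0115,.2162),(386,286)),((.5309,.0057,.099),(404.6,340.4))):
    T=np.eye(4);T[:3,:3]=R0;T[:3,3]=t;e=dict(d);e["camera_from_world"]=np.linalg.inv(T@d["T_tool_cam"]);print(slope(e,p,.03))
E
python3 -m creep '[{"dx":-5,"dy":9,"dz":0,"roll":-0.5},{"dx":0,"dy":9,"dz":0,"roll":-0.5},{"dx":0,"dy":0,"dz":0,"roll":0},{"dx":0,"dy":0,"dz":0,"roll":0}]' 0.5
```

```text
now (np.float64(-0.022023181133770775), np.float64(0.09706660081927551))
(np.float64(-0.030121816409215185), np.float64(0.09281353872351927))
(np.float64(-0.01875201813330296), np.float64(0.09340362939645641))
time: 20.5
tcp_pos: [0.4895, 0.0141, 0.1928]
ee_rot: [[-1.0, -0.002, -0.001], [-0.002, 1.0, -0.001], [0.001, -0.001, -1.0]]
wrist_force: [0.2, -1.1, -0.1]
grip_width: 0.499
grip_force: 0.0
```

Run:
```python
from h import *
d=wrist();cv2.imwrite("pics/w7.png",d["color"][:,:,::-1]);R0=np.array([[-1,0,0],[0,1,0],[0,0,-1.]])
S=np.arange(.070,.125,.001)
def prof(cfw,im,xs):
    e=dict(d);e["camera_from_world"]=cfw;g=cv2.cvtColor(im,cv2.COLOR_RGB2GRAY).astype(np.float32);o=[]
    for s in S:
        p=np.array([proj(e,O+H+s*U+.03*N+[x,0,0]) for x in xs],np.float32);o.append(cv2.remap(g,p[:,:1],p[:,1:],1).mean())
    return np.array(o)
def cf(t,R=R0):
    T=np.eye(4);T[:3,:3]=R;T[:3,3]=t;return np.linalg.inv(T@d["T_tool_cam"])
xs=np.linspace(-.014,-.004,9)
a5=np.array([[-.966,.259,0],[.259,.966,0],[0,0,-1]])
for n,c,im in(("w2",cf((.4884,-.0115,.2162)),cv2.imread("pics/w2.png")[:,:,::-1]),("w7",d["camera_from_world"],d["color"])):
    p=prof(c,im,xs);print(n,p.astype(int).tolist());print(n,"peak s",S[20+p[20:35].argmax()-0])
```

```text
w2 [20, 20, 20, 20, 20, 20, 20, 20, 20, 22, 23, 23, 23, 23, 23, 23, 23, 23, 24, 24, 22, 20, 65, 103, 108, 80, 28, 22, 24, 24, 24, 25, 25, 24, 23, 25, 50, 66, 68, 67, 68, 68, 69, 70, 66, 34, 22, 24, 24, 25, 24, 25, 25, 25, 25]
w2 peak s 0.09400000000000003
w7 [18, 18, 18, 18, 18, 18, 18, 18, 18, 18, 18, 18, 18, 18, 18, 18, 19, 18, 18, 18, 18, 18, 17, 50, 70, 71, 44, 15, 18, 18, 19, 19, 19, 19, 19, 19, 19, 20, 19, 21, 25, 33, 47, 52, 52, 52, 49, 42, 38, 35, 34, 32, 26, 24, 24]
w7 peak s 0.09500000000000003
```

The trimmer's stripe is at s ≈ 0.094 before and after, so the trimmer hasn't moved. Next I'll grip the handle and swing it back.

```bash
python3 -m creep '[{"dx":0,"dy":0,"dz":35,"roll":0},{"dx":0,"dy":0,"dz":35,"roll":0},{"dx":0,"dy":-1,"dz":20,"roll":0},{"dx":0,"dy":0,"dz":6,"roll":0},{"dx":0,"dy":0,"dz":0,"roll":0}]' 0.5
python3 -m creep '[{"dx":0,"dy":0,"dz":0,"roll":0},{"dx":0,"dy":0,"dz":0,"roll":0},{"dx":0,"dy":0,"dz":0,"roll":0},{"dx":0,"dy":0,"dz":0,"roll":0},{"dx":0,"dy":0,"dz":0,"roll":0}]' 0 30
```

```text
time: 21.05
tcp_pos: [0.4893, 0.0121, 0.097]
ee_rot: [[-1.0, 0.0, -0.002], [0.0, 1.0, -0.001], [0.002, -0.001, -1.0]]
wrist_force: [-0.2, -0.2, 0.3]
grip_width: 0.5
grip_force: 0.0
time: 21.55
tcp_pos: [0.4906, 0.0131, 0.0987]
ee_rot: [[-1.0, -0.001, 0.002], [-0.001, 1.0, 0.001], [-0.002, 0.001, -1.0]]
wrist_force: [-1.4, 2.3, 7.0]
grip_width: 0.175
grip_force: 29.7
```

Reverse arc.

```bash
python3 -m creep '[{"dx":0,"dy":-5,"dz":-7.7,"roll":0},{"dx":0,"dy":-5.8,"dz":-7.2,"roll":0},{"dx":0,"dy":-6.5,"dz":-6.6,"roll":0},{"dx":0,"dy":-7.1,"dz":-5.9,"roll":0},{"dx":0,"dy":-7.7,"dz":-5.1,"roll":0}]'
python3 -m creep '[{"dx":0,"dy":-8.2,"dz":-4.3,"roll":0},{"dx":0,"dy":-8.6,"dz":-3.4,"roll":0},{"dx":0,"dy":-8.9,"dz":-2.5,"roll":0},{"dx":0,"dy":-9.1,"dz":-1.6,"roll":0},{"dx":0,"dy":-9.2,"dz":-0.7,"roll":0}]'
```

```text
time: 22.05
tcp_pos: [0.4906, -0.0132, 0.1307]
ee_rot: [[-1.0, -0.004, 0.001], [-0.004, 1.0, 0.008], [-0.001, 0.008, -1.0]]
wrist_force: [1.3, 19.5, 1.4]
grip_width: 0.166
grip_force: 29.7
time: 22.55
tcp_pos: [0.4909, -0.0588, 0.1453]
ee_rot: [[-1.0, -0.004, 0.002], [-0.004, 1.0, 0.007], [-0.002, 0.007, -1.0]]
wrist_force: [-3.5, 8.3, 14.2]
grip_width: 0.171
grip_force: 31.6
```

```bash
python3 -m creep '[{"dx":0,"dy":-9.2,"dz":0.3,"roll":0},{"dx":0,"dy":-9.1,"dz":1.2,"roll":0},{"dx":0,"dy":-9,"dz":2.1,"roll":0},{"dx":0,"dy":-8.7,"dz":3,"roll":0},{"dx":0,"dy":-8.3,"dz":3.9,"roll":0}]'
python3 -m creep '[{"dx":0,"dy":-7.9,"dz":4.8,"roll":0},{"dx":0,"dy":-7.4,"dz":5.5,"roll":0},{"dx":0,"dy":-6.8,"dz":6.3,"roll":0},{"dx":0,"dy":-6.1,"dz":6.9,"roll":0},{"dx":0,"dy":-5.3,"dz":7.5,"roll":0}]'
python3 -m creep '[{"dx":0,"dy":0,"dz":0,"roll":0},{"dx":0,"dy":0,"dz":0,"roll":0}]'
```

```text
time: 23.05
tcp_pos: [0.4905, -0.1095, 0.132]
ee_rot: [[-1.0, 0.0, 0.002], [0.0, 1.0, -0.001], [-0.002, -0.001, -1.0]]
wrist_force: [3.0, -1.7, -0.7]
grip_width: 0.172
grip_force: 31.8
time: 23.55
tcp_pos: [0.4899, -0.1411, 0.1013]
ee_rot: [[-1.0, 0.0, -0.0], [0.0, 1.0, 0.003], [0.0, 0.003, -1.0]]
wrist_force: [-4.3, 15.8, 46.1]
grip_width: 0.172
grip_force: 36.5
time: 23.75
tcp_pos: [0.4899, -0.1406, 0.1015]
ee_rot: [[-1.0, -0.001, -0.0], [-0.001, 1.0, 0.002], [0.0, 0.002, -1.0]]
wrist_force: [0.5, 1.4, 11.0]
grip_width: 0.17
grip_force: 33.3
```

```bash
python3 -m creep '[{"dx":0,"dy":0,"dz":0,"roll":0},{"dx":0,"dy":0,"dz":0,"roll":0},{"dx":0,"dy":0,"dz":-20,"roll":0},{"dx":0,"dy":0,"dz":-40,"roll":0},{"dx":0,"dy":0,"dz":-45,"roll":0}]' 0.6
python3 -m creep '[{"dx":0,"dy":30,"dz":-20,"roll":0},{"dx":0,"dy":43,"dz":0,"roll":0},{"dx":0,"dy":40,"dz":0,"roll":0},{"dx":0,"dy":20,"dz":0,"roll":0},{"dx":0,"dy":0,"dz":0,"roll":0}]'
python3 - <<'E'
from h import *
a=r.get_image("scene");b=r.get_image("side");R=[red(d["color"]) for d in(a,b)]
print("red",tri(a,R[0][0],b,R[1][0])[0])
d=wrist()
for c in cv2.findContours(cv2.inRange(cv2.cvtColor(d["color"],cv2.COLOR_RGB2HSV),(100,70,30),(130,255,255)),0,2)[0]:
    x,y,w,h=cv2.boundingRect(c)
    if x>330 and w*h>10:print(x,y,w,h,[np.round(slope(d,(xx,y+h/2),.016),4) for xx in(x,x+w)])
g=cv2.cvtColor(d["color"],cv2.COLOR_RGB2GRAY).astype(np.float32)
for s in np.arange(.086,.122,.001):
    p=np.array([proj(d,O+H+s*U+.03*N+[x,0,0]) for x in np.linspace(-.014,-.004,9)],np.float32);print(int(cv2.remap(g,p[:,:1],p[:,1:],1).mean()),end=" ")
E
```

```text
time: 24.25
tcp_pos: [0.4876, -0.141, 0.2053]
ee_rot: [[-1.0, -0.0, -0.006], [-0.0, 1.0, 0.0], [0.006, 0.0, -1.0]]
wrist_force: [1.4, 0.2, 0.0]
grip_width: 0.599
grip_force: 0.0
time: 24.75
tcp_pos: [0.4886, -0.0049, 0.2251]
ee_rot: [[-1.0, -0.006, -0.003], [-0.006, 1.0, 0.001], [0.003, 0.001, -1.0]]
wrist_force: [1.3, -0.6, -0.5]
grip_width: 0.6
grip_force: 0.0
red [ 0.48927744 -0.14053297  0.11754164]
463 300 6 12 [array([-0.0178,  0.1576]), array([-0.019 ,  0.1619])]
455 298 7 12 [array([-0.0179,  0.1516]), array([-0.0193,  0.1567])]
447 296 7 12 [array([-0.018 ,  0.1454]), array([-0.0194,  0.1506])]
439 294 7 11 [array([-0.0185,  0.139 ]), array([-0.02  ,  0.1444])]
431 292 8 11 [array([-0.0186,  0.1326]), array([-0.0203,  0.1388])]
22 21 22 22 22 22 22 23 27 33 38 44 48 49 49 49 49 50 50 48 45 41 37 33 30 28 28 28 30 32 33 38 44 49 61 91
```

```bash
python3 -c "
from station import r
print(r.finish_job())"
```

```text
the job is handed in; nothing more can be done
None
```

I clamped the trimmer, pushed the guard comb about 25 mm up the slope, swung the arm fully back to its starting position, and handed the job in at about 25 s; I judged the guard to be at its end stop because it no longer moved under about 8 N, and the trimmer showed no visible shift while clamped.

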